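# Free the jammed sample dish

## Task

A sample dish has slid too far down the feed chute and is caught under the two blue hold-down strips. Nudge it back up the chute until it is clear of the strips, then lift it out and set it down flat, without dropping it, in the free part of the steel tray. Leave the things already in the tray where they are.

Things in the scene. Friction and masses are not known exactly. Their poses are not given: they have to be found in the camera images.
- jammed_dish: Shallow round whitish sample dish, 58 mm over its lid rim, 14 mm high, about 24 g; solid to grip or push only up to 11 mm height, where it is 55 mm across. Right way up in the chute, caught under the strips. Origin at the centre of its underside; z is its axis (it lies tilted with the chute floor).
- chute: Feed chute fixed to the bench: straight dark floor between low aluminium rails (6 mm above the floor, at y = +-31 to +-37 mm). Origin on the bench top (z = 0), level frame; x points uphill along the chute. The floor rises 4 degrees: its face is at z = 34 mm + 0.07 x, from x = -140 mm (low end) to +100 mm (high end), both ends open. A dish left on the slope stays by friction.
- strip_end (a point): Point on the chute's centre line at floor height, at the uphill ends of the two blue strips (chute x = -42 mm). Uphill of it the floor is open from above; the dish lifts out freely once its centre is 22 mm or more uphill of this point. The dish starts with its centre 12 to 20 mm downhill of it.
- tray: Open steel instrument tray fixed to the bench, 213 (x) x 293 (y) mm outside, walls 23 mm high and 4 mm thick, floor face 2 mm above the bench. Origin at the centre of its underside; x points away from the robot and y to its left when unturned. The half at y > 0 is empty; all other things in it stand at y < -10 mm.
- spare_dish: A second dish just like the jammed one (58 mm diameter, 14 mm high), lying in the tray, to be left alone. Origin at the centre of its underside.
- green_puck: Green resin specimen puck, 30 mm diameter, 16 mm high, in the tray, to be left alone. Origin at the centre of its underside.
- blue_vial: Glass vial with a blue cap, 23 mm diameter, 65 mm high, standing in the tray, to be left alone. Origin at the centre of its underside.
- gate (a point): Point on the chute's centre line at floor height in the middle of the 46 mm long gate (chute x = -65 mm). Along each side a blue strip, 16 to 20 mm above the floor, covers y = +-21 to +-39 mm; closed fingers pass through the 42 mm slot between. White guides under the strips narrow the channel, so the dish cannot go on downhill. Downhill of chute x = -88 mm the floor is open from above again.
Mind the look-alikes: they are no part of the job. Leave any pink look-alike of the jammed_dish alone.

How it is judged:
By the outcome, as a careful person would: the job done as asked, in the order asked, and still so for the second after the job is handed in, with the robot touching nothing.
It also fails if it takes over 54 s, if anything falls off the work surface, if the arm or the gripper's body presses on something with over 40 N, if the wrist force passes 120 N, or if a joint passes its speed limit or range.

## Robot

A 6-joint arm with a two-finger parallel gripper is mounted at the origin on a cart in front of the work surface, level with it; the furniture and walls round the work are solid. World frame = base frame: x ahead of the robot, y to its left, z up, the work surface at z = 0. Lengths are in m, angles in rad, forces in N, time in s.
With the tool pointing down it reaches from about 0.25 to 0.775 m from the base axis. Payload 4 kg.
Tool frame: the origin (TCP) lies at the centre of the arm's flange, where the gripper is bolted on; the fingertips stand 199 mm ahead of it and the grasp point (between the pads) lies 180 mm ahead of it; z points along the fingers, y is the line along which they close (so a half turn about z gives the same grasp; the last joint's range is limited). The gripper opens to 94 mm and grips with 3 to 60 N. Pads are 16 mm wide; open, the fingers measure 119 mm over their backs; the gripper's body (75 mm by 177 mm) begins 78 mm behind the grasp point.
Start: joints at [1.092, 0.087, 1.371, -0, 1.684, -0.103], TCP at [0.202, 0.512, 0.405] pointing down, gripper open.
Joint ranges: [-3.1, 3.1], [-0.76, 2.03], [0.27, 2.55], [-1.08, 4.22], [0.17, 2.65], [-2.57, 2.57]. Speed limits (rad/s): [2.79, 2.79, 3.14, 3.14, 3.14, 3.14].

## Interface

Orientations are given as [roll, pitch, yaw] about the fixed x, y, z axes, in that order (R = Rz(yaw) Ry(pitch) Rx(roll)).
In Python, from bench import robot, eyes, models gives the robot as it stands.
- The arm moves only by the tool step_arm, never from a script. Its argument "commands" is a list that holds one entry, the list of rows, each a list of 7 numbers: the shift along the tool's x, y, z in mm, then the turn, a rotation vector about the tool's x, y, z in rad, then the finger opening in mm, from 0 to 94. In form: [[[tx, ty, tz, wx, wy, wz, gripper], ...]]. A call has 1 to 20 rows; each row shifts and turns the commanded pose from where the row before left it, along the tool's axes as they then stand; what a row does not reach is not made up. A row lasts 1/8 s, in which the tool goes at most 62.5 mm and 10.7 degrees, less where a joint would pass 70% of its speed; a pose out of reach is approached as far as the arm can. A call is refused whole if a number of a shift passes 62.5 or a number of a turn 0.188, either way. A call with a gripper value outside its range is refused whole. The fingers move at their own pace and stop on an object; the grip force is fixed at half the most. Time passes only in rows, so rows that do not move let the fingers close. It gives the time, the measured TCP pose, the force, the opening and the grip force at its end, in the units of the state.
- robot.get_obs(): the state, without advancing time (a new reading comes with each control period).
- eyes.snapshot(name): name is "scene" or "top"; returns a dict with "color" (384x512x3 uint8, red, green, blue), "camera_matrix" (3x3 intrinsics, pixels), "eye" and "rotation" of the camera in the world. Camera axes: x right, y up, looking along -z (the intrinsics and any distortion apply to the point x, -y, -z); pixel columns grow to the right and rows downward; lengths in m; the calibration is good to about 2 mm. A picture is of the moment at which its call begins. There is no depth.
- robot.close_job(): hands the job in; it is judged then, once.
Trained networks look in a picture, given as the dict that the camera call returned (one of the last four; its "shot" number tells which), for a name from the list of things; names that differ only in an ending like _2 or _b are one class to them, and where a whole thing is asked for, a point or a joint stands for the part that bears it (a point fixed in the world has none). Each returns a list of dicts, best first, with "confidence" (0 to 1); they miss things now and then, are a little off and sometimes report something else, mostly with a low value. They report only what shows in the picture. A call takes as long as a camera call. They do not tell look-alikes from the thing itself.
- models.masks_of(picture, query): "mask" (384x512 bool, what is visible of it) and "xy" ([column, row] in pixels, amid what is visible of it).
- models.tip_of(picture, query): "xy" ([column, row] in pixels: a listed point, or the origin of a listed thing).
The state is a dict: "time": time; "joint_positions": joint angles; "qvel": joint speeds; "joint_torque": joint torques, N m; "tool_pos": TCP position; "ee_rot": TCP orientation; "wrist_force": force on the tool from outside, world axes, zero at the start; "wrist_torque": the same for the moment, N m; "width": finger opening in m; "finger_force": force on a finger pad.
Only numpy, scipy, OpenCV 4.12 (cv2) and the standard library are available. Lean on these libraries where they do the work, as an engineer would, in place of code of your own. Each camera call takes 0.05 s, during which the arm holds its last target. There are 200 camera calls.

## Working session

There is one attempt and no reset: what is moved stays moved. The work goes in short steps, Python scripts to look and compute and a tool call to move; the robot and the scene stay as the last step left them, time stands still between calls to the robot, and variables do not carry over. Pictures are saved under pics/ and viewed, at most 10 in all, crops included, and the job is handed in when it is done.

Besides the shell and the picture viewer there is one more tool, called after "Request:" as name(argument=value, ...) on one line, values as JSON. step_arm: Moves the arm, as the interface text tells. Its arguments: {"type":"object","properties":{"commands":{"type":"array"}},"required":["commands"]}

```bash
mkdir -p pics
cat > h.py <<'E'
import numpy as np, cv2
from bench import robot, eyes, models
def ray(p,uv):
    K=np.array(p["camera_matrix"]); d=np.linalg.inv(K)@np.array([uv[0],uv[1],1.]); d=np.array([d[0],-d[1],-d[2]])
    return np.array(p["eye"]),np.array(p["rotation"])@d
def onz(p,uv,z):
    e,d=ray(p,uv); return e+d*(z-e[2])/d[2]
def proj(p,X):
    c=np.array(p["rotation"]).T@(np.array(X)-p["eye"]); q=np.array(p["camera_matrix"])@np.array([c[0],-c[1],-c[2]]); return q[:2]/q[2]
def tri(rs):
    A=np.zeros((3,3));b=np.zeros(3)
    for e,d in rs:
        d=d/np.linalg.norm(d);P=np.eye(3)-np.outer(d,d);A+=P;b+=P@e
    return np.linalg.solve(A,b)
def save(p,n): cv2.imwrite("pics/"+n,p["color"][:,:,::-1])
E
python3 - <<'E'
from h import *
o=robot.get_obs();print(o["time"],o["tool_pos"],o["ee_rot"],o["width"])
P={n:eyes.snapshot(n) for n in("scene","top")}
print({k:(type(v),) for k,v in P["top"].items()})
cv2.imwrite("pics/a.png",np.hstack([cv2.resize(P[n]["color"],(400,300)) for n in P])[:,:,::-1]) if 0 else [save(P[n],n+"1.png") for n in P]
for q in["jammed_dish","chute","strip_end","gate","tray","spare_dish","green_puck","blue_vial"]:
    for n in P:
        print(q,n,[(np.round(r["xy"]).tolist(),round(r["confidence"],2),np.round(onz(P[n],r["xy"],.03),3).tolist()) for r in models.tip_of(P[n],q)[:3]])
E
```

```text
0.0 [0.20181527 0.51152056 0.40353298] [-3.13945320e+00 -2.21887777e-04  2.76581300e+00] 0.09401470237338774
{'color': (<class 'numpy.ndarray'>,), 'camera_matrix': (<class 'numpy.ndarray'>,), 'eye': (<class 'numpy.ndarray'>,), 'rotation': (<class 'numpy.ndarray'>,), 'shot': (<class 'int'>,)}Traceback (most recent call last):
  File "<stdin>", line 8, in <module>
  File "h.py", line 7, in onz
    e,d=ray(p,uv); return e+d*(z-e[2])/d[2]
                                       ~^^^
IndexError: invalid index to scalar variable.
```

```bash
python3 - <<'E'
s=open('h.py').read()
s=s.replace('np.array(p["rotation"])','rot(p)').replace("def ray","from scipy.spatial.transform import Rotation as Ro\ndef rot(p): return Ro.from_euler('xyz',p['rotation']).as_matrix()\ndef ray",1)
open('h.py','w').write(s)
E
python3 - <<'E'
from h import *
P={n:eyes.snapshot(n) for n in("scene","top")}
for n in P: save(P[n],n+"1.png"); print(P[n]["eye"],P[n]["rotation"],P[n]["camera_matrix"].tolist())
for q in["jammed_dish","chute","strip_end","gate","tray","spare_dish","green_puck","blue_vial"]:
    for n in P:
        z={"strip_end":.031,"gate":.03,"jammed_dish":.03}.get(q,.002)
        print(q,n,[(np.round(r["xy"]).tolist(),round(r["confidence"],2),np.round(onz(P[n],r["xy"],z),3).tolist()) for r in models.tip_of(P[n],q)[:3]])
E
```

```text
[ 0.2437922  -0.71583454  0.5150849 ] [ 0.99263772  0.0135339  -0.47892769] [[386.93266184444093, 0.0, 253.99236195573192], [0.0, 386.93266184444093, 189.57028475007218], [0.0, 0.0, 1.0]]
[ 0.47966238 -0.08778271  0.9953049 ] [ 8.50528162e-02  1.07555460e-03 -1.58564209e+00] [[348.3007794313678, 0.0, 256.75289300551157], [0.0, 348.3007794313678, 188.97981933732592], [0.0, 0.0, 1.0]]
jammed_dish scene [([223.0, 157.0], 0.71, [0.582, 0.127, 0.03]), ([186.0, 168.0], 0.65, [0.476, 0.117, 0.03]), ([208.0, 175.0], 0.63, [0.511, 0.059, 0.03])]
jammed_dish top [([167.0, 218.0], 0.88, [0.486, 0.162, 0.03]), ([168.0, 179.0], 0.73, [0.595, 0.161, 0.03]), ([209.0, 208.0], 0.72, [0.511, 0.046, 0.03])]
chute scene [([234.0, 184.0], 0.57, [0.569, 0.032, 0.002])]
chute top [([216.0, 189.0], 0.58, [0.565, 0.027, 0.002])]
strip_end scene [([217.0, 177.0], 0.94, [0.528, 0.039, 0.031])]
strip_end top [([213.0, 202.0], 0.88, [0.529, 0.033, 0.031]), ([209.0, 208.0], 0.21, [0.511, 0.045, 0.031])]
gate scene [([205.0, 178.0], 0.86, [0.5, 0.048, 0.03])]
gate top [([205.0, 212.0], 0.98, [0.5, 0.056, 0.03])]
tray scene [([256.0, 262.0], 0.69, [0.489, -0.239, 0.002])]
tray top [([308.0, 217.0], 0.56, [0.483, -0.232, 0.002])]
spare_dish scene [([307.0, 288.0], 0.93, [0.537, -0.337, 0.002])]
spare_dish top [([342.0, 194.0], 0.53, [0.547, -0.331, 0.002])]
green_puck scene [([253.0, 314.0], 0.7, [0.428, -0.341, 0.002])]
green_puck top [([349.0, 235.0], 0.53, [0.43, -0.347, 0.002])]
blue_vial scene [([234.0, 286.0], 0.69, [0.427, -0.273, 0.002])]
blue_vial top [([323.0, 237.0], 0.63, [0.425, -0.274, 0.002])]
```

View pics/top1.png

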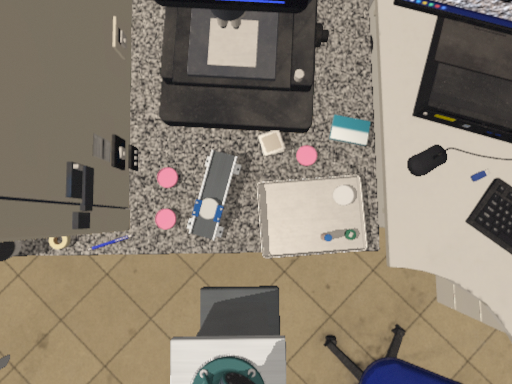

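View pics/scene1.png

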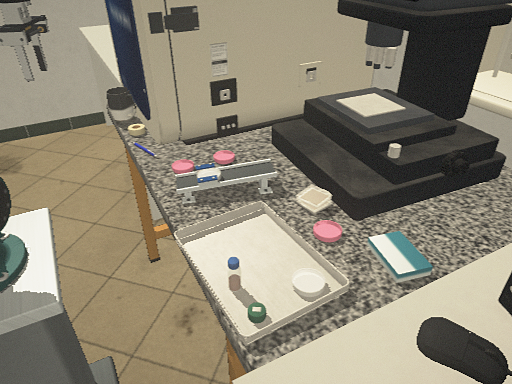

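Candidates for the dish (top view pixels): whitish dish under the blue strips (209,208), white dish in the tray (344,195), which is the spare, and pink look-alikes at (168,178), (166,218) and (307,155). I choose (209,208). Next I'll measure the chute pose and check it with a model overlay in a close crop.

```bash
cat >> h.py <<'E'
from scipy.optimize import least_squares
def chute(pose,pts):
    x,y,a=pose; pts=np.array(pts,float); c,s=np.cos(a),np.sin(a)
    return np.c_[x+c*pts[:,0]-s*pts[:,1], y+s*pts[:,0]+c*pts[:,1], .034+.07*pts[:,0]+pts[:,2]]
def overlay(p,pose,disc,n,c,f=5,w=80,h=60,d=None):
    u0,v0=int(c[0]-w/2*1),int(c[1]-h/2); im=cv2.resize(p["color"][v0:v0+h,u0:u0+w],None,fx=f,fy=f,interpolation=cv2.INTER_CUBIC)[:,:,::-1].copy()
    def pl(pts,col,cl=True):
        q=np.array([(proj(p,X)-[u0,v0]+.5)*f for X in chute(pose,pts)]); cv2.polylines(im,[q.astype(np.int32)],cl,col,1)
    for s in(1,-1):
        pl([(-.14,s*.037,.006),(.1,s*.037,.006),(.1,s*.031,.006),(-.14,s*.031,.006)],(0,255,0))
        pl([(-.088,s*.021,.02),(-.042,s*.021,.02),(-.042,s*.039,.02),(-.088,s*.039,.02)],(0,255,255))
    t=np.linspace(0,6.28,40); pl(np.c_[disc+.029*np.cos(t),.029*np.sin(t),0*t+.014],(0,0,255))
    return im
E
python3 - <<'E'
from h import *
P={n:eyes.snapshot(n) for n in("scene","top")}
obs=[]
for n in P:
    m=models.masks_of(P[n],"chute")[0]; mk=m["mask"]
    print(n,m["confidence"],mk.sum())
    if n=="top":
        c=max(cv2.findContours(mk.astype(np.uint8),0,2)[0],key=cv2.contourArea)[:,0]
        w=np.array([onz(P[n],q,.04)[:2] for q in c],np.float32); r=cv2.minAreaRect(w*1000); print(r)
    for q,x,z in(("strip_end",-.042,0),("gate",-.065,0)):
        obs.append((n,models.tip_of(P[n],q)[0]["xy"],(x,0,z)))
    for q in models.masks_of(P[n],"jammed_dish")[:4]: print(n,"dish",q["xy"],q["confidence"])
    for q in models.masks_of(P[n],"tray")[:1]:
        ys,xs=np.where(q["mask"]); w=np.array([onz(P[n],(a,b),.023)[:2] for a,b in zip(xs,ys)],np.float32); print(n,"tray",cv2.minAreaRect(w*1000))
# fit blue pixels + rails: blue strips
n="top"; hsv=cv2.cvtColor(P[n]["color"],cv2.COLOR_RGB2HSV)
a=r[2]; box=cv2.boxPoints(r); L=sorted(box.tolist()); e1,e2=box[1]-box[0],box[2]-box[1]; e=e1 if np.linalg.norm(e1)>np.linalg.norm(e2) else e2
e=e*np.sign(e[0]); ang=np.arctan2(e[1],e[0]); print("ang",np.degrees(ang))
rs=least_squares(lambda v:np.r_[np.concatenate([proj(P[k],chute(v,[X])[0])-uv for k,uv,X in obs]), (v[2]-ang)*50],[.56,.02,ang]); print(rs.x,np.round(rs.fun,2))
np.save("pose.npy",rs.x)
A=overlay(P["top"],rs.x,-.058,"",(213,195),6,65,100); B=overlay(P["scene"],rs.x,-.058,"",(222,182),3.7,120,60) if 0 else overlay(P["scene"],rs.x,-.058,"",(225,180),4,100,100)
cv2.imwrite("pics/c1.png",np.hstack([A,cv2.copyMakeBorder(B,0,A.shape[0]-B.shape[0],0,0,0)]))
E
```

```text
scene 0.8 2031
scene dish [325.4, 230.0] 0.92
scene dish [206.1, 171.9] 0.68
scene dish [222.4, 155.8] 0.64
scene tray ((481.7027893066406, -243.50013732910156), (216.184814453125, 304.6719970703125), 3.506736993789673)
top 0.63 2241
((548.9310913085938, 30.05211639404297), (98.09024047851562, 238.4851837158203), 73.78766632080078)
top dish [306.6, 152.8] 0.89
top dish [166.0, 217.3] 0.69
top dish [208.0, 209.1] 0.62
top tray ((486.8011474609375, -238.01487731933594), (214.2291717529297, 293.3627624511719), 3.402808427810669)
ang -16.212336
[ 0.5644731   0.02762637 -0.28944104] [ 0.53 -0.18 -1.34  1.13 -1.91 -0.29  1.72 -0.86 -0.32]
```

View pics/c1.png

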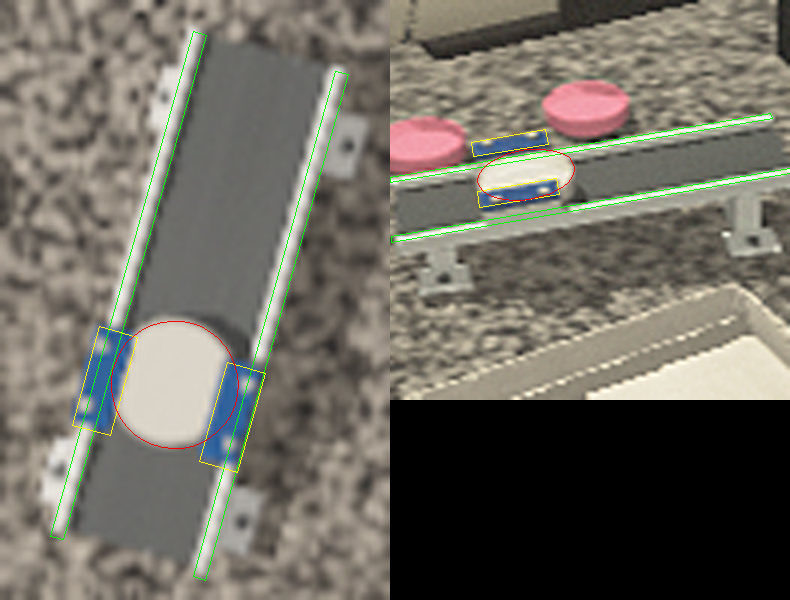

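The white dish sits under the strips with its centre at chute x ≈ -57 mm, and the overlay fits both views. Next I'll work out the first moves.

```bash
cat >> h.py <<'E'
def floorR(pose,turn=0):
    a=pose[2]; u=np.array([np.cos(a),np.sin(a),.07]); u/=np.linalg.norm(u); l=np.array([-np.sin(a),np.cos(a),0]); n=np.cross(u,l)
    # tool x downhill, z into floor
    return np.c_[-u,np.cross(-n,-u),-n]@Ro.from_euler('z',turn).as_matrix(), n
def target(pose,cx,h,turn=0):  # tip at chute x, height h above floor along normal
    R,n=floorR(pose,turn); return R, chute(pose,[(cx,0,0)])[0]+n*(h+.199)
def go(R,p):
    o=robot.get_obs(); R0=Ro.from_euler('xyz',o["ee_rot"]).as_matrix()
    d=np.array(p)-o["tool_pos"]
    print("rotvec",np.round(Ro.from_matrix(R0.T@R).as_rotvec(),4),"shift in new frame mm",np.round(R.T@d*1000,1),"in old",np.round(R0.T@d*1000,1))
E
python3 - <<'E'
from h import *
v=np.load("pose.npy")
go(*target(v,-.112,.1));go(*target(v,-.112,.004)); print(target(v,-.112,.004))
E
```

```text
rotvec [-0.0029 -0.0698 -0.0863] shift in new frame mm [-346.3 -360.4  104.7] in old [-382.6 -328.6   80.2]
rotvec [-0.0029 -0.0698 -0.0863] shift in new frame mm [-346.3 -360.4  200.7] in old [-389.2 -328.1  176. ]
(array([[-9.56064066e-01,  2.85416564e-01,  6.69244846e-02],
       [ 2.84719853e-01,  9.58403561e-01, -1.99303897e-02],
       [-6.98291277e-02,  3.46944695e-18, -9.97558967e-01]]), array([0.44354623, 0.06363889, 0.22866447]))
```

Request:
step_arm(commands=[[[0,0,0,-0.003,-0.07,-0.086,0],[-28.8,-30,8.5,0,0,0,0],[-28.8,-30,8.5,0,0,0,0],[-28.8,-30,8.5,0,0,0,0],[-28.8,-30,8.5,0,0,0,0],[-28.8,-30,8.5,0,0,0,0],[-28.8,-30,8.5,0,0,0,0],[-28.8,-30,8.5,0,0,0,0],[-28.8,-30,8.5,0,0,0,0],[-28.8,-30,8.5,0,0,0,0],[-28.8,-30,8.5,0,0,0,0],[-28.8,-30,8.5,0,0,0,0],[-28.8,-30,8.5,0,0,0,0],[0,0,0,0,0,0,0],[0,0,0,0,0,0,0]]])

```text
time: 3.52
tool_pos: [0.4361, 0.0663, 0.3272]
ee_rot: [3.141, 0.07, 2.851]
wrist_force: [0.1, 0.1, 0.1]
width: 0.0003
finger_force: 0.0
```

Run:
```python
from h import *
v=np.load("pose.npy")
go(*target(v,-.112,.004))
P={n:eyes.snapshot(n) for n in("scene","top")}
A=overlay(P["top"],v,-.057,"",(213,195),6,65,100); B=overlay(P["scene"],v,-.057,"",(215,165),4,100,130)
for im in (A,):pass
cv2.imwrite("pics/c2.png",np.hstack([A,cv2.copyMakeBorder(B,0,A.shape[0]-B.shape[0],0,0,0) if A.shape[0]>B.shape[0] else B[:600]]))
```

```text
rotvec [ 0.0006 -0.0002 -0.0007] shift in new frame mm [-1.  -0.4 98.9] in old [-1.  -0.5 98.9]
```

View pics/c2.png

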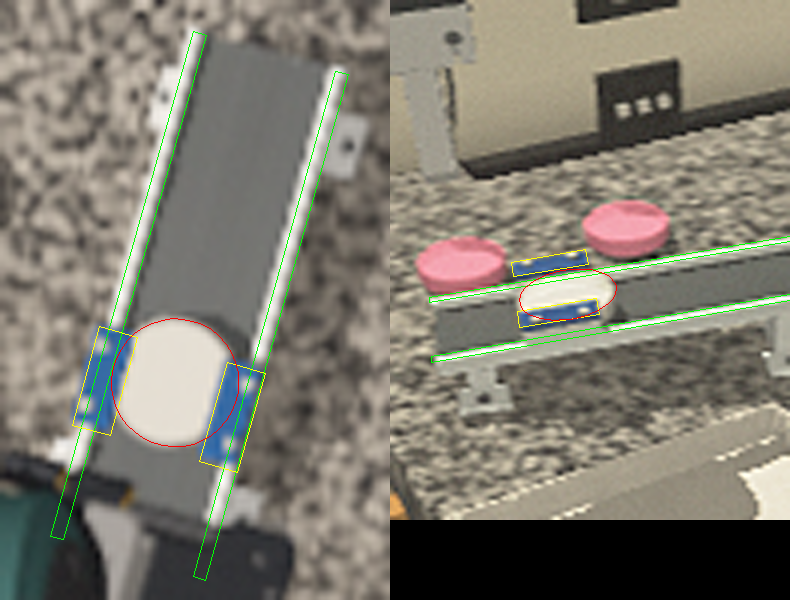

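The fingers stand over the low open end and the dish is still under the strips. The overlay still fits, so I'll go down.

Request:
step_arm(commands=[[[0,0,25,0,0,0,0],[0,0,25,0,0,0,0],[0,0,25,0,0,0,0],[0,0,12,0,0,0,0],[0,0,6,0,0,0,0],[0,0,4,0,0,0,0],[0,0,0,0,0,0,0]]])

```text
time: 4.5
tool_pos: [0.4429, 0.0642, 0.2308]
ee_rot: [3.141, 0.071, 2.852]
wrist_force: [-0.6, -0.1, -0.3]
width: 0.0005
finger_force: 0.0
```

Run:
```python
from h import *
v=np.load("pose.npy")
go(*target(v,-.02,.005))
P={n:eyes.snapshot(n) for n in("scene","top")}
A=overlay(P["top"],v,-.057,"",(213,195),6,65,100); B=overlay(P["scene"],v,-.057,"",(215,165),4,100,130)
cv2.imwrite("pics/c3.png",np.hstack([A,cv2.copyMakeBorder(B,0,A.shape[0]-B.shape[0],0,0,0)]))
```

```text
rotvec [ 0.0004  0.001  -0.0003] shift in new frame mm [-92.8  -0.4   1.2] in old [-92.8  -0.4   1.3]
```

View pics/c3.png

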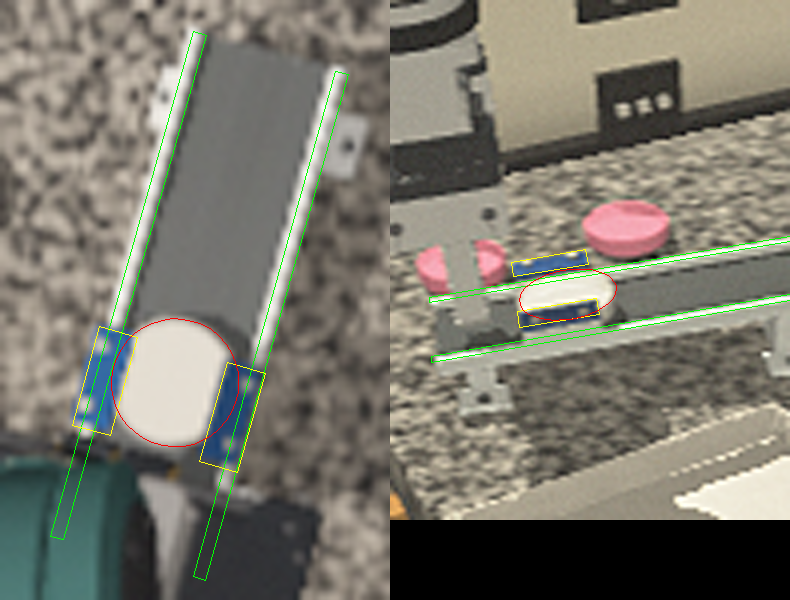

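The tip is in the channel just downhill of the dish. I'll push now.

Request:
step_arm(commands=[[[-5,0,0.5,0,0,0,0],[-5,0,0.5,0,0,0,0],[-5,0,0,0,0,0,0],[-5,0,0,0,0,0,0],[-5,0,0,0,0,0,0],[-5,0,0,0,0,0,0],[-5,0,0,0,0,0,0]]])

```text
time: 5.48
tool_pos: [0.4766, 0.0541, 0.2318]
ee_rot: [3.142, 0.07, 2.852]
wrist_force: [0.2, 0.3, 0.5]
width: 0.0004
finger_force: 0.2
```

Request:
step_arm(commands=[[[-5,0,0,0,0,0,0],[-6,0,0,0,0,0,0],[-6,0,0,0,0,0,0],[-6,0,0,0,0,0,0],[-6,0,0,0,0,0,0],[-6,0,0,0,0,0,0],[-6,0,0,0,0,0,0],[-6,0,0,0,0,0,0],[-5,0,0,0,0,0,0],[-3,0,0,0,0,0,0],[0,0,0,0,0,0,0],[10,0,0,0,0,0,0],[0,0,-30,0,0,0,0],[0,0,-40,0,0,0,0]]])

```text
time: 7.22
tool_pos: [0.5133, 0.043, 0.304]
ee_rot: [-3.141, 0.066, 2.852]
wrist_force: [1.1, -0.5, -0.4]
width: 0.0002
finger_force: 0.0
```

Run:
```python
from h import *
v=np.load("pose.npy")
P={n:eyes.snapshot(n) for n in("scene","top")}
for n in P: print(n,[(np.round(r["xy"],1).tolist(),round(r["confidence"],2)) for r in models.masks_of(P[n],"jammed_dish")])
A=overlay(P["top"],v,.008,"",(213,195),6,65,100); B=overlay(P["scene"],v,.008,"",(215,165),4,100,130)
cv2.imwrite("pics/c4.png",np.hstack([A,cv2.copyMakeBorder(B,0,A.shape[0]-B.shape[0],0,0,0)]))
go(*target(v,.008,.07,-np.pi/2));go(*target(v,.008,.07,np.pi/2)); print(robot.get_obs()["joint_positions"])
```

```text
scene [([236.6, 168.6], 0.88), ([223.7, 156.2], 0.8), ([180.5, 166.4], 0.78), ([330.6, 229.4], 0.75)]
top [([306.0, 155.5], 0.77), ([167.3, 171.7], 0.71), ([217.3, 180.8], 0.59)]
rotvec [-9.0000e-04  1.9000e-03 -1.5709e+00] shift in new frame mm [  0.3 -41.5   5.4] in old [-41.5  -0.3   5.5]
rotvec [1.9000e-03 9.0000e-04 1.5707e+00] shift in new frame mm [-0.3 41.5  5.4] in old [-41.5  -0.3   5.5]
[-0.021158    0.03085839  1.62941113 -0.01865562  1.4120718  -1.30015837]
```

View pics/c4.png

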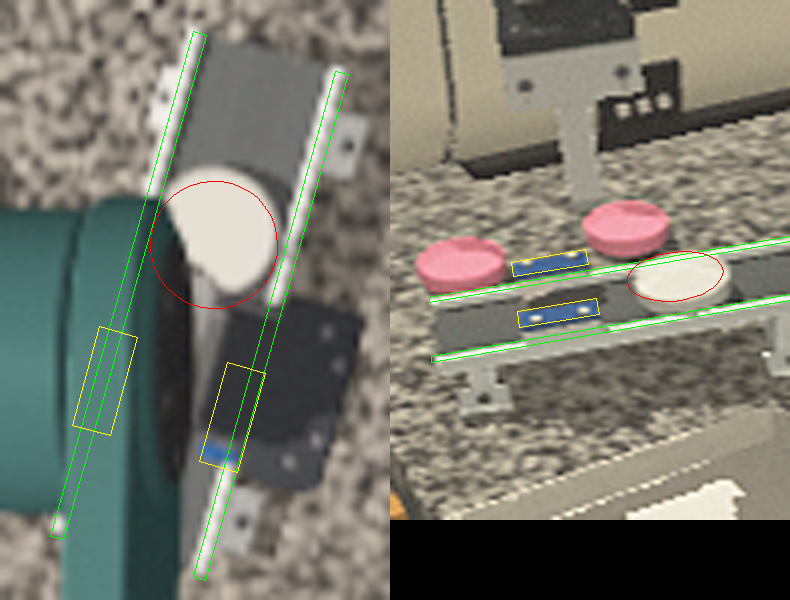

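The dish is clear of the strips, with its centre at chute x ≈ +14 mm. In the top view its far edge is about 7 mm uphill of the red ring. I'll turn 90°, open the fingers and move over it.

Request:
step_arm(commands=[[[-12,0,0,0,0,0.18,94],[0,0,0,0,0,0.18,94],[0,0,0,0,0,0.18,94],[0,0,0,0,0,0.18,94],[0,0,0,0,0,0.18,94],[0,0,0,0,0,0.18,94],[0,0,0,0,0,0.18,94],[0,0,0,0,0,0.18,94],[0,0,0,0,0,0.13,94],[0,18,0,0,0,0,94],[0,17,0,0,0,0,94],[0,0,0,0,0,0,94],[0,0,0,0,0,0,94]]])

```text
time: 9.05
tool_pos: [0.5588, 0.0295, 0.3066]
ee_rot: [3.075, 0.001, 1.282]
wrist_force: [-0.7, 0.0, -0.8]
width: 0.094
finger_force: 0.0
```

Run:
```python
from h import *
v=np.load("pose.npy")
P={n:eyes.snapshot(n) for n in("scene","top")}
A=overlay(P["top"],v,.014,"",(213,195),6,65,100); B=overlay(P["scene"],v,.014,"",(215,165),4,100,130)
cv2.imwrite("pics/c5.png",np.hstack([A,cv2.copyMakeBorder(B,0,A.shape[0]-B.shape[0],0,0,0)]))
go(*target(v,.014,.003,np.pi/2)); print(robot.get_obs()["joint_positions"],robot.get_obs()["width"])
```

```text
rotvec [-0.0014  0.0002  0.0007] shift in new frame mm [-0.3  0.9 71.1] in old [-0.2  1.  71.1]
[-0.0438383   0.12637068  1.52293426 -0.01704618  1.42592049  0.246769  ] 0.09421403944570075
```

View pics/c5.png

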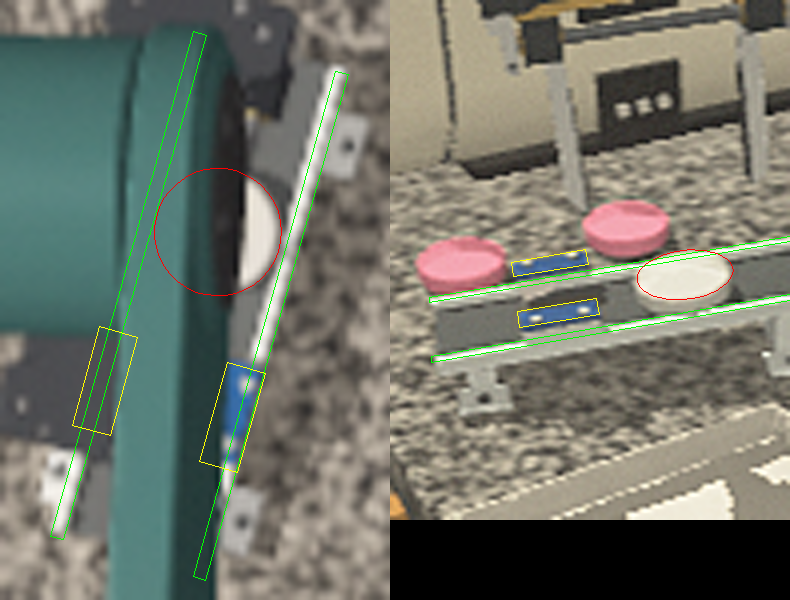

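The dish matches the ring at +14 mm and the open fingers straddle it. I'll go down and grip.

Request:
step_arm(commands=[[[0,0,20,0,0,0,94],[0,0,20,0,0,0,94],[0,0,15,0,0,0,94],[0,0,10,0,0,0,94],[0,0,5,0,0,0,94],[0,0,0,0,0,0,94],[0,0,0,0,0,0,94]]])

```text
time: 10.02
tool_pos: [0.5645, 0.028, 0.239]
ee_rot: [3.07, -0.0, 1.282]
wrist_force: [0.2, 0.0, 0.6]
width: 0.0939
finger_force: 0.0
```

Request:
step_arm(commands=[[[0,0,0,0,0,0,70],[0,0,0,0,0,0,60],[0,0,0,0,0,0,50],[0,0,0,0,0,0,45],[0,0,0,0,0,0,45],[0,0,0,0,0,0,45],[0,0,0,0,0,0,45]]])

```text
time: 10.9
tool_pos: [0.5642, 0.028, 0.2383]
ee_rot: [3.071, -0.0, 1.282]
wrist_force: [-0.7, 0.3, 0.3]
width: 0.0543
finger_force: 30.0
```

Request:
step_arm(commands=[[[0,0,-10,0,0,0,45],[0,0,-20,0,0,0,45],[0,0,-30,0,0,0,45],[0,0,-30,0.035,0,0,45],[0,0,0,0.0356,0,0,45],[0,0,0,0,0,0,45]]])

```text
time: 11.65
tool_pos: [0.5581, 0.0297, 0.327]
ee_rot: [-3.139, 0.0, 1.282]
wrist_force: [-1.1, 0.7, -0.8]
width: 0.0538
finger_force: 30.0
```

Run:
```python
from h import *
v=np.load("pose.npy")
R,n=floorR(v,np.pi/2)
p=np.array([.5642,.028,.2383]);d=p-chute(v,[(0,0,0)])[0];print("grip tip h mm",(d@n-.199)*1000)
o=robot.get_obs();print(o["width"],o["finger_force"])
R=Ro.from_euler('xyz',[np.pi,0,1.282]).as_matrix()
go(R,[.482,-.169,o["tool_pos"][2]]); print(o["tool_pos"])
p=eyes.snapshot("scene"); save(p,"s6.png")
```

```text
grip tip h mm 4.827020777549956
0.05382642459255286 29.99996781349182
rotvec [-0.0021  0.0003 -0.0003] shift in new frame mm [-212.1  -16.4   -0. ] in old [-2.121e+02 -1.630e+01  1.000e-01]
[0.5581316  0.02966922 0.32697398]
```

View pics/s6.png

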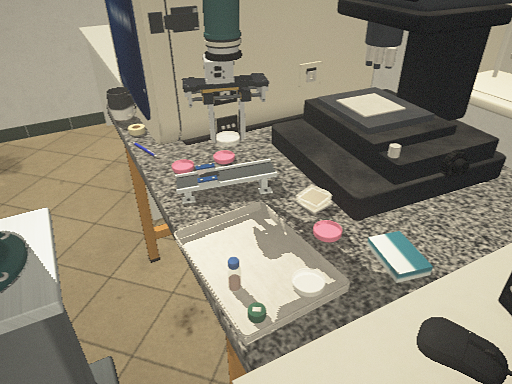

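The dish is held between the fingers at (228,138), clear of the chute. I'll carry it to the empty half of the tray.

Request:
step_arm(commands=[[[-15,-1.4,0,-0.002,0,0,45],[-30,-2.5,0,0,0,0,45],[-38,-3,0,0,0,0,45],[-38,-3,0,0,0,0,45],[-38,-2.5,0,0,0,0,45],[-30,-2.5,0,0,0,0,45],[-18,-1,0,0,0,0,45],[-5,-0.5,0,0,0,0,45],[0,0,0,0,0,0,45],[0,0,25,0,0,0,45],[0,0,30,0,0,0,45],[0,0,25,0,0,0,45],[0,0,15,0,0,0,45],[0,0,10,0,0,0,45],[0,0,0,0,0,0,45],[0,0,0,0,0,0,45]]])

```text
time: 13.7
tool_pos: [0.4826, -0.169, 0.224]
ee_rot: [3.138, 0.0, 1.282]
wrist_force: [0.8, 0.3, 0.2]
width: 0.0537
finger_force: 30.0
```

Run:
```python
from h import *
o=robot.get_obs();print(o["tool_pos"],o["ee_rot"],o["wrist_force"],o["joint_positions"])
p=eyes.snapshot("scene"); c=p["color"][200:320,170:360]; cv2.imwrite("pics/s7.png",cv2.resize(c,None,fx=4,fy=4,interpolation=cv2.INTER_CUBIC)[:,:,::-1])
```

```text
[ 0.48262163 -0.16895891  0.2240173 ] [3.13825438e+00 2.45670424e-04 1.28186749e+00] [0.77384996 0.28482578 0.160492  ] [-4.47752548e-01  1.10261653e-01  1.71532949e+00  2.95171792e-04
  1.31266642e+00 -1.58898998e-01]
```

View pics/s7.png

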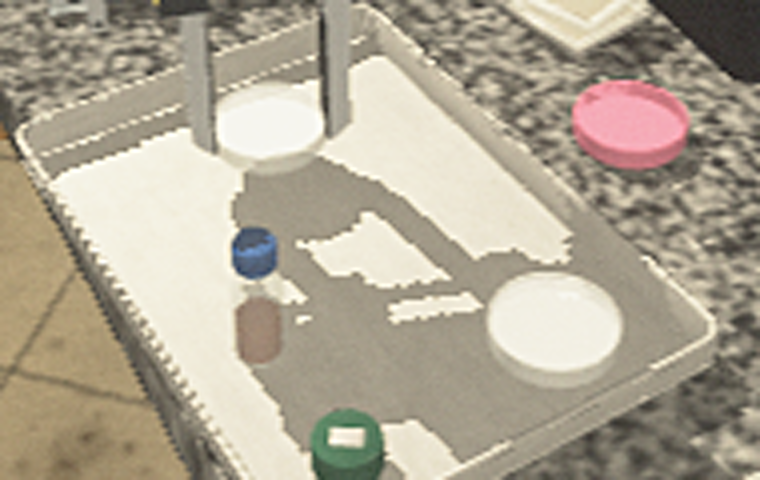

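The dish is level over the empty half at (268,128) in the crop, with the other items undisturbed. I'll lower it gently by feel.

Request:
step_arm(commands=[[[0,0,6,0.003,0,0,45],[0,0,5,0,0,0,45],[0,0,3,0,0,0,45],[0,0,1,0,0,0,45],[0,0,0,0,0,0,45],[0,0,0,0,0,0,45]]])

```text
time: 14.5
tool_pos: [0.4823, -0.1689, 0.2082]
ee_rot: [-3.14, 0.0, 1.282]
wrist_force: [0.2, -0.4, -0.4]
width: 0.0538
finger_force: 30.0
```

Request:
step_arm(commands=[[[0,0,1,0,0,0,45],[0,0,0,0,0,0,45]]])

```text
time: 14.75
tool_pos: [0.4822, -0.1688, 0.207]
ee_rot: [-3.14, -0.0, 1.282]
wrist_force: [0.1, 0.4, -0.6]
width: 0.054
finger_force: 30.0
```

Request:
step_arm(commands=[[[0,0,1,0,0,0,45],[0,0,0,0,0,0,45]]])

```text
time: 15.0
tool_pos: [0.4822, -0.1688, 0.2059]
ee_rot: [-3.14, -0.0, 1.282]
wrist_force: [-0.4, 0.4, -0.2]
width: 0.0537
finger_force: 30.0
```

Request:
step_arm(commands=[[[0,0,0.7,0,0,0,45],[0,0,0,0,0,0,45]]])

```text
time: 15.25
tool_pos: [0.4822, -0.1688, 0.2058]
ee_rot: [-3.14, 0.0, 1.282]
wrist_force: [-1.8, 1.3, 4.0]
width: 0.0539
finger_force: 30.0
```

Request:
step_arm(commands=[[[0,0,0.7,0,0,0,45],[0,0,0,0,0,0,45]]])

```text
time: 15.5
tool_pos: [0.4822, -0.1688, 0.2057]
ee_rot: [-3.14, 0.0, 1.282]
wrist_force: [-2.7, 1.3, 8.2]
width: 0.0543
finger_force: 30.0
```

Request:
step_arm(commands=[[[0,0,0.7,0,0,0,45],[0,0,0,0,0,0,45]]])

```text
time: 15.75
tool_pos: [0.4822, -0.1688, 0.2057]
ee_rot: [-3.14, 0.0, 1.282]
wrist_force: [-5.4, 1.5, 11.2]
width: 0.0538
finger_force: 30.0
```

Contact is made. I'll back off slightly, open slowly and retreat upward.

Request:
step_arm(commands=[[[0,0,-1.4,0,0,0,45],[0,0,0,0,0,0,57],[0,0,0,0,0,0,62],[0,0,0,0,0,0,70],[0,0,0,0,0,0,78],[0,0,0,0,0,0,80],[0,0,-10,0,0,0,80],[0,0,-25,0,0,0,80],[0,0,-40,0,0,0,80],[0,0,-40,0,0,0,80],[0,0,-30,0,0,0,80],[25,0,0,0,0,0,80],[40,0,0,0,0,0,80],[40,0,0,0,0,0,80],[40,0,0,0,0,0,80],[25,0,0,0,0,0,80],[0,0,0,0,0,0,80]]])

```text
time: 17.88
tool_pos: [0.531, -0.0045, 0.351]
ee_rot: [-3.141, -0.0, 1.285]
wrist_force: [-0.0, -1.0, 0.5]
width: 0.0799
finger_force: 0.0
```

Run:
```python
from h import *
P={n:eyes.snapshot(n) for n in("scene","top")}
A=cv2.resize(P["scene"]["color"][190:350,165:365],(600,480));B=cv2.resize(P["top"]["color"][165:265,250:375],(200,160))
cv2.imwrite("pics/f.png",np.hstack([A,cv2.copyMakeBorder(B,0,320,0,0,0)])[:,:,::-1])
```

```text
(no output)
```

View pics/f.png

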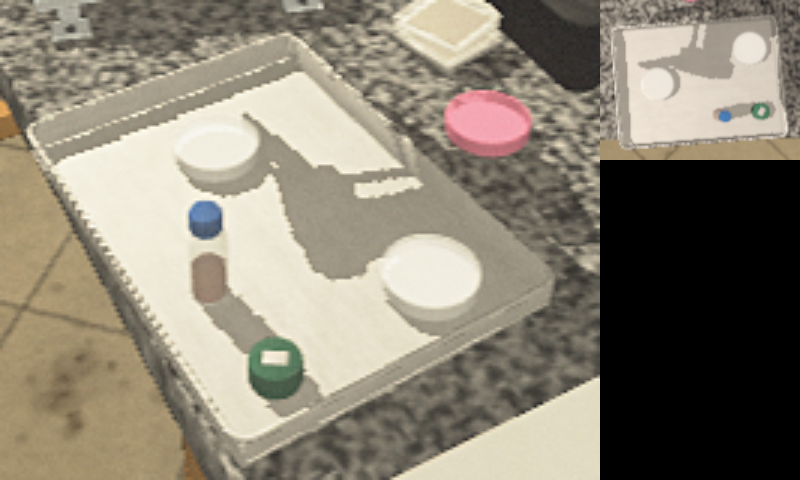

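The dish lies flat in the free half of the tray, at (217,150) in the crop. The vial, puck and spare dish have not moved.

```bash
python3 -c "
from bench import robot
print(robot.close_job())"
```

```text
the job is handed in; nothing more can be done
None
```

I nudged the jammed dish clear of the strips, lifted it out and set it down flat in the free half of the tray; nothing else in the tray moved, and I handed the job in at about 18 s.

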